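# Tip the drying chopping board down and butt it against the fruit tray

### The arm

A 6-joint arm with a two-finger parallel gripper is mounted at the origin on a cart in front of the work surface, level with it; the furniture and walls round the work are solid. World frame = base frame: x ahead of the robot, y to its left, z up, the work surface at z = 0. Lengths are in m, angles in rad, forces in N, time in s.
With the tool pointing down it reaches from about 0.275 to 1 m from the base axis. Payload 8.4 kg.
Tool frame: the origin (TCP) lies between the finger pads; the fingertips stand 19 mm ahead of it and the grasp point (between the pads) is the TCP (manip.tips_ahead is the distance from the TCP to the fingertips, in m); z points along the fingers, y is the line along which they close (so a half turn about z gives the same grasp; the last joint's range is limited). The gripper opens to 85 mm and grips with 20 to 120 N. Pads are 22 mm wide; open, the fingers measure 114 mm over their backs; the gripper's body (76 mm by 85 mm) begins 54 mm behind the grasp point. The pads swing forward as they close: fully open they stand 13 mm farther back than shut.
Start: joints at [-1.198, 0.353, 1.633, -0, 1.155, -0.002], TCP at [0.229, -0.582, 0.25] pointing down, gripper open.
Joint ranges: [-2.63, 2.63], [-0.92, 2.1], [0.06, 2.66], [-1.3, 4.44], [0, 2.69], [-3.02, 3.02]. Speed limits (rad/s): [2.22, 2.22, 2.79, 3.14, 3.14, 3.14].

### API

Orientations are given as a rotation vector (axis times angle).
In Python, from workcell import manip gives the robot as it stands.
- The arm moves only by the shell command python3 -m creep 'ROWS' [OPENING] [FORCE]. ROWS is a JSON object of lists of equal length, an entry for each row: "travel": the shift along the tool's x, y, z in m, a list of three; "yaw": the turn about the tool's z in degrees. In form: {"travel": [[dx, dy, dz], ...], "yaw": [yaw, ...]}. A call has 1 to 12 rows; each row is the pose to reach, as a shift and turn from the pose commanded when the call began, along the tool's axes at that moment; what a row does not reach only later rows make up. A row lasts 1/10 s, in which the tool goes at most 50 mm and 8.59 degrees, less where a joint would pass 70% of its speed; a pose out of reach is approached as far as the arm can. A call with a gripper value outside its range is refused whole. OPENING is the opening, from -1 (shut) to 1 (fully open), set as the call begins (- or left out, the last holds). The fingers move at their own pace and stop on an object; FORCE is the grip in N (left out, the last holds). Time passes only in rows, so rows that repeat a pose let the fingers close. It gives the time, the measured TCP pose, the force, the opening and the grip force at its end, in the units of the state.
- manip.sense(): the state, without advancing time (a new reading comes with each control period).
- manip.camera(name): name is "scene" or "top"; returns a dict with "frame" (400x640x3 uint8, blue, green, red), "K" (3x3 intrinsics, pixels), "extrinsics" (4x4, takes a point from camera to world coordinates). Camera axes: x right, y down, z forward; pixel columns grow to the right and rows downward; lengths in m; the calibration is good to about 2 mm. A picture is of the moment at which its call begins. There is no depth.
- manip.finish_job(): hands the job in; it is judged then, once.
The state is a dict: "clock": time; "joints": joint angles; "qd": joint speeds; "joint_torque": joint torques, N m; "ee_pos": TCP position; "orientation": TCP orientation; "force": force on the tool from outside, world axes, zero at the start; "torque": the same for the moment, N m; "width": finger opening in m; "grasp_force": force on a finger pad.
Only numpy, scipy, OpenCV 4.12 (cv2) and the standard library are available. Lean on these libraries where they do the work, as an engineer would, in place of code of your own. Each camera call takes 0.05 s, during which the arm holds its last target. There are 200 camera calls.

### The job

The chopping board has been left standing on its long edge to dry. With the fingertips push it over, away from the robot, so that it lies flat on the worktop, then push it along the worktop until its far long edge lies flat against the near long side of the low wooden tray with the lemon and the lime, ready for cutting them. Only push the board, never lift or carry it, and leave the other things where they are.

Things in the scene. Friction and masses are not known exactly. Their poses are not given: they have to be found in the camera images.
- board: Plain wooden chopping board 200x260x22 mm, 0.73 kg. Origin: centre of its underside. x across its width (long edges at -100, +100 mm), y along its length (ends -130, +130), z through its thickness (other face at +22). At first it stands on edge x=-100 on bare worktop, 200 mm high: x up, z roughly to the robot. Tipped away and lying flat: z up, origin at height 0, top at 22 mm.
- board_far_edge (a point): Middle of the board's long edge x = +100 mm, half way through its thickness: the top edge while it stands, the edge away from the robot once it has been tipped away. The standing board is free: a light push near here on the face towards the robot, some 10 degrees of tilt, makes it fall flat, away from the robot.
- board_foot (a point): Middle of the long edge x = -100 mm of the board's underside: the edge on which it tips over; at height 0 while it stands, tips and lies, and it stays about in place as the board falls. Once lying, the board slides on the worktop under a push of 3 to 8 N.
- fruit_tray: Low wooden tray 116 x 320 x 19 mm with a thin rim, lying behind the board; it has grippy feet and does not move. Origin: centre of its underside, at height 0. x points away from the robot across its width, y along its length; its near long side is the face x = -58 mm, from y = -160 to +160 mm, 0 to 19 mm high.
- lemon: Yellow lemon, 77 x 51 x 52 mm, lying in the tray (floor 7 mm high). Origin: centre of its underside.
- lime: Green lime, 60 x 48 x 48 mm, lying in the tray. Origin: centre of its underside.
- tea_mug: Grey-green mug, 78 x 110 x 97 mm with its handle, on the sink's draining surface (6 mm high) to the right of the board. Origin: near the centre of its underside.
- white_mug: White mug, 64 x 92 x 67 mm with its handle, on the draining surface to the right of the board. Origin: near the centre of its underside.
- moka_pot: Aluminium stove-top coffee pot with a black handle, 78 x 123 x 138 mm, on the hob (5 mm high, switched off) to the left of the board. Origin: near the centre of its underside.
- salt_mill: Light wooden mill, 58 mm across, 130 mm high, on the hob to the left. Origin: centre of its underside.

How it is judged:
By the outcome, as a careful person would: the job done as asked, in the order asked, and still so for the second after the job is handed in, with the robot touching nothing.
It also fails if it takes over 40 s, if anything falls off the work surface, if the arm or the gripper's body presses on something with over 40 N, if the wrist force passes 120 N, or if a joint passes its speed limit or range.

## Working session

There is one attempt and no reset: what is moved stays moved. The work goes in short steps, Python scripts to look and compute and a shell command to move; the robot and the scene stay as the last step left them, time stands still between calls to the robot, and variables do not carry over. Pictures are saved under pics/ and viewed, at most 10 in all, crops included, and the job is handed in when it is done.

```bash
mkdir -p pics; ls
python3 - <<'E'
from workcell import manip
import cv2,numpy as np
s=manip.sense();print(s)
for n in("scene","top"):
    c=manip.camera(n);cv2.imwrite(f"pics/{n}0.png",c["frame"]);print(c["K"].tolist(),np.round(c["extrinsics"],4).tolist())
E
```

```text
pics
{'clock': 0.0, 'joints': array([-1.19838690e+00,  3.53652729e-01,  1.63416053e+00, -1.86053475e-06,
        1.15518405e+00, -2.38655430e-03]), 'qd': array([-8.53558740e-04, -1.68381857e-04, -1.73229261e-03, -5.19805895e-04,
        1.47055176e-05,  9.15299868e-04]), 'joint_torque': array([-4.66034253e-04, -6.05245256e+01, -3.42071700e+01,  2.68097519e-04,
        9.32007737e-03, -6.15870661e-06]), 'ee_pos': array([ 0.22864158, -0.58118254,  0.2495475 ]), 'orientation': array([-3.08523421e+00, -5.85032357e-01,  4.08339246e-04]), 'force': array([-0.19768308,  0.0106494 , -0.61571084]), 'torque': array([-0.02505236, -0.03589918,  0.02348399]), 'grasp_force': 0.0, 'width': 0.0849406501105155}
[[488.89289574359634, 0.0, 319.2093515025062], [0.0, 488.89289574359634, 204.21750069567702], [0.0, 0.0, 1.0]] [[-0.8939, -0.2564, 0.3676, 0.1424], [-0.4481, 0.5012, -0.7403, 0.9682], [0.0055, -0.8265, -0.5629, 0.8762], [0.0, 0.0, 0.0, 1.0]]
[[412.2158231185789, 0.0, 319.3331397371067], [0.0, 412.2158231185789, 201.1159003977692], [0.0, 0.0, 1.0]] [[-0.0001, -0.9927, 0.1205, 0.4592], [-0.9998, -0.0023, -0.0199, 0.0194], [0.02, -0.1205, -0.9925, 1.3272], [0.0, 0.0, 0.0, 1.0]]
```

View pics/scene0.png

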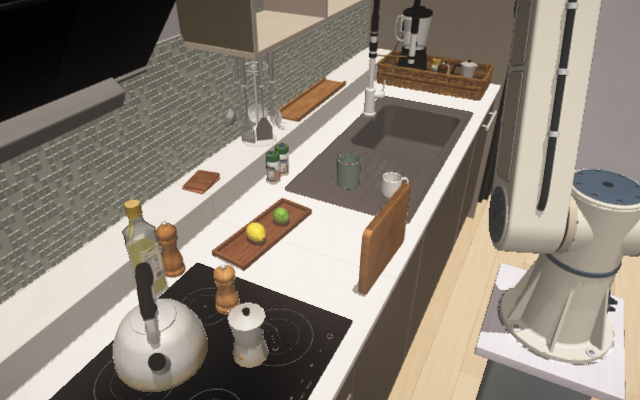

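View pics/top0.png

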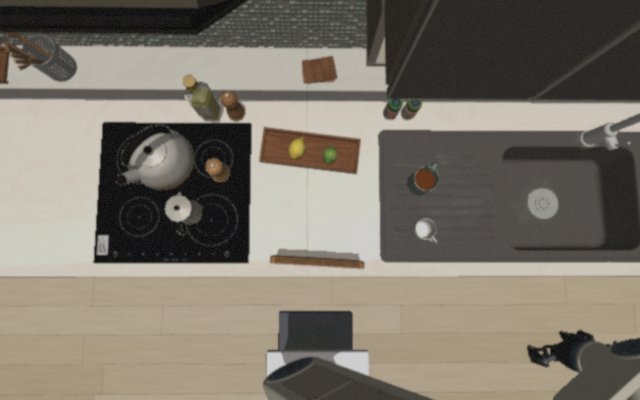

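The top view shows the board on edge at columns 270–365, rows 255–268, and the tray at (260–360, 128–172), slightly rotated. The mugs are at the right (425, 180 and 425, 228), with the moka pot and mill at the left. Next I'll measure both brown shapes.

```bash
cat > h.py <<'E'
from workcell import manip
import cv2,numpy as np
def ray(c,uv,z):
    K,E=c["K"],np.array(c["extrinsics"])
    d=E[:3,:3]@np.linalg.inv(K)@np.array([uv[0],uv[1],1.]);o=E[:3,3]
    return o+d*(z-o[2])/d[2]
def proj(c,P):
    E=np.linalg.inv(np.array(c["extrinsics"]));p=c["K"]@(E[:3,:3]@P+E[:3,3]);return p[:2]/p[2]
def brown(c,roi):
    x0,y0,x1,y1=roi;h=cv2.cvtColor(c["frame"],cv2.COLOR_BGR2HSV)
    m=cv2.inRange(h,(3,70,30),(22,255,200));r=np.zeros_like(m);r[y0:y1,x0:x1]=m[y0:y1,x0:x1]
    r=cv2.morphologyEx(r,cv2.MORPH_CLOSE,np.ones((15,15)))
    return max(cv2.findContours(r,0,1)[0],key=cv2.contourArea)
def rect(c,roi,z):
    k=brown(c,roi)
    P=np.array([ray(c,p,z)[:2] for p in k[:,0].astype(float)])
    (cx,cy),(w,hh),a=cv2.minAreaRect((P*1000).astype(np.float32))
    return P,np.array([cx,cy]),(w,hh),a,cv2.boxPoints(((cx,cy),(w,hh),a))
E
python3 - <<'E'
from h import *
c=manip.camera("top")
for n,roi,z in(("tray",(250,115,370,185),.019),("board",(262,248,372,275),.2)):
    P,ce,s,a,b=rect(c,roi,z);print(n,ce,s,a,b.round().tolist())
f=cv2.resize(c["frame"][240:285,250:390],None,fx=5,fy=5,interpolation=2);cv2.imwrite("pics/b1.png",f)
s=manip.camera("scene")
for p in((410,184),(408,248),(360,291),(364,234)):print(p,ray(s,p,.0),ray(s,p,.2))
E
```

```text
tray [785.45965576  24.61491394] (315.0010070800781, 113.62664031982422) 83.00569152832031 [[710.0, -125.0], [823.0, -139.0], [861.0, 174.0], [748.0, 188.0]]
board [431.6892395    4.03796387] (252.16383361816406, 20.476097106933594) 86.33190155029297 [[413.0, -121.0], [434.0, -122.0], [450.0, 129.0], [430.0, 131.0]]
(410, 184) [ 0.49478746 -0.43357259  0.        ] [ 0.41436115 -0.11360085  0.2       ]
(408, 248) [ 0.39362277 -0.10209277  0.        ] [0.33628831 0.14221536 0.2       ]
(360, 291) [0.44826536 0.11727197 0.        ] [0.37845818 0.31150789 0.2       ]
(364, 234) [ 0.52866532 -0.10541126  0.        ] [0.44050604 0.13965435 0.2       ]
```

View pics/b1.png

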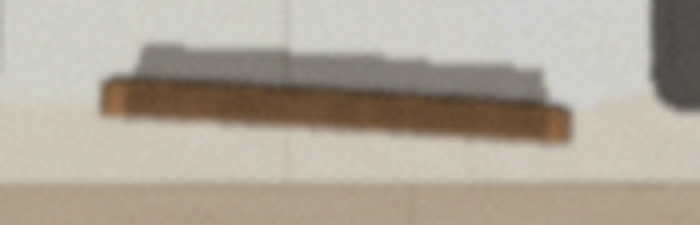

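The near side of the board's top edge is at x≈0.42, with 252x20 mm measured against 260x22 given. The tray measures 315x114 mm against 320x116, so both measurements hold. Next I'll work out the approach to a point in front of the top edge.

```bash
cat >> h.py <<'E'
from scipy.spatial.transform import Rotation as Ro
def plan(p,ang):  # p world target, ang = yaw (deg) of desired tool-y line from world y
    s=manip.sense();R=Ro.from_rotvec(s["orientation"]).as_matrix()
    y=R[:,1];cur=np.degrees(np.arctan2(-y[0],y[1]));d=(ang-cur+90)%180-90
    sgn=np.sign(R[2,2])
    print("clock",s["clock"],"tcp",s["ee_pos"].round(4),"toolx",R[:,0].round(3),"tooly",y.round(3),"z",R[:,2].round(3),"F",s["force"].round(1),"j6",s["joints"][5].round(2))
    print("travel mm",((R.T@(np.array(p)-s["ee_pos"]))*1000).round(1),"yaw",round(d*sgn,2))
E
python3 - <<'E'
from h import *
print(manip.tips_ahead)
plan((.36,.006,.20),-3.7)
c=manip.camera("top");print(ray(c,(310,276),0),ray(c,(310,272),0))
E
```

```text
0.019
clock 0.2 tcp [ 0.2287 -0.5814  0.2499] toolx [0.931 0.366 0.   ] tooly [ 0.366 -0.931 -0.001] z [-0.     0.001 -1.   ] F [-0.5 -0.4  0.1] j6 -0.0
travel mm [ 337.2 -498.5   50.3] yaw 25.18
[0.38093359 0.02243013 0.        ] [0.39345591 0.02246344 0.        ]
```

```bash
python3 -m creep '{"travel":[[24,-36,0],[24,-36,0]],"yaw":[0,0]}' 2 2>&1 | tail -2; python3 -m creep '{"travel":[[0.026,-0.039,0],[0.052,-0.078,0],[0.078,-0.117,0],[0.104,-0.156,0],[0.130,-0.195,0],[0.156,-0.234,0],[0.182,-0.273,0],[0.208,-0.312,0],[0.234,-0.351,0],[0.260,-0.390,0],[0.286,-0.429,0],[0.310,-0.460,0]],"yaw":[2,4,6,8,10,13,16,19,22,25.2,25.2,25.2]}' 1 30
python3 - <<'E'
from h import *
plan((.36,.006,.19),-3.7)
E
```

```text
out of range
clock: 1.45
ee_pos: [0.3487, -0.0379, 0.2506]
orientation: [-3.14, 0.102, -0.001]
force: [0.9, -0.2, 0.1]
width: 0.0853
grasp_force: 0.0
clock 1.45 tcp [ 0.3487 -0.0379  0.2506] toolx [ 0.998 -0.065  0.001] tooly [-0.065 -0.998 -0.   ] z [ 0.001  0.    -1.   ] F [ 0.9 -0.2  0.1] j6 1.52
travel mm [  8.4 -44.6  60.6] yaw -0.01
```

```bash
python3 -m creep '{"travel":[[0.003,-0.022,0.02],[0.008,-0.044,0.04],[0.008,-0.044,0.06],[0.018,-0.044,0.06],[0.028,-0.044,0.06],[0.038,-0.044,0.06],[0.046,-0.044,0.06],[0.046,-0.044,0.06]],"yaw":[0,0,0,0,0,0,0,0]}'
python3 - <<'E'
from h import *
plan((.46,.006,.19),-3.7)
c=manip.camera("scene");cv2.imwrite("pics/s2.png",c["frame"][130:330,300:560].repeat(3,0).repeat(3,1))
E
```

```text
clock: 2.25
ee_pos: [0.3995, 0.0004, 0.191]
orientation: [-3.14, 0.104, -0.003]
force: [-0.1, -0.7, -0.5]
width: 0.0856
grasp_force: 0.0
clock 2.25 tcp [0.3995 0.0004 0.191 ] toolx [ 0.998 -0.066  0.002] tooly [-0.066 -0.998 -0.   ] z [ 0.002 -0.    -1.   ] F [-0.1 -0.7 -0.5] j6 1.63
travel mm [60.  -9.6  1.1] yaw -0.08
```

View pics/s2.png

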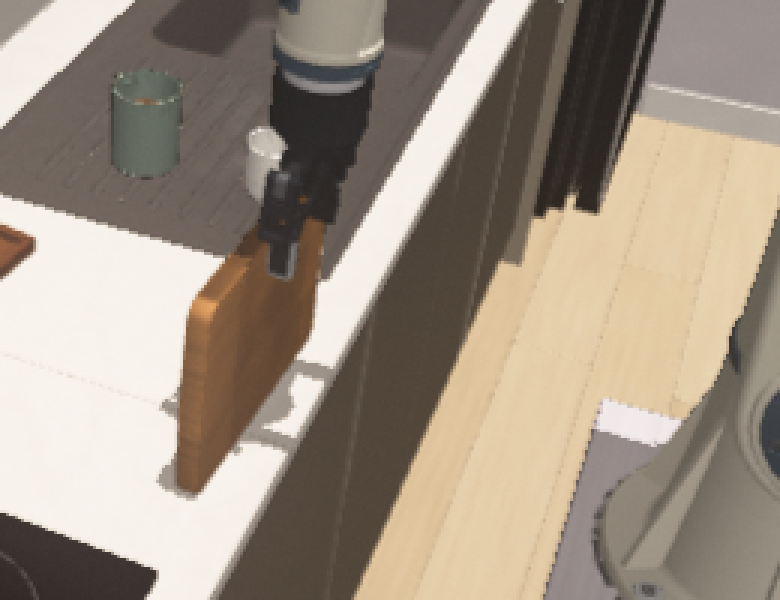

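The fingertips sit at crop (280, 270), just in front of the near face close to its top edge, and the gripper body is clear above the board. Pushing now.

```bash
python3 -m creep '{"travel":[[0.008,-0.003,0],[0.016,-0.003,0],[0.024,-0.003,0],[0.032,-0.003,0],[0.040,-0.003,0],[0.048,-0.003,0],[0.055,-0.003,0],[0.055,-0.003,0],[0.03,-0.003,0],[0.0,-0.003,0],[-0.03,-0.003,0],[-0.05,-0.003,0]],"yaw":[0,0,0,0,0,0,0,0,0,0,0,0]}'
python3 - <<'E'
from h import *
c=manip.camera("top");cv2.imwrite("pics/t3.png",c["frame"][100:300,220:400].repeat(3,0).repeat(3,1))
E
```

```text
clock: 3.5
ee_pos: [0.3455, 0.0072, 0.1899]
orientation: [3.14, -0.102, -0.003]
force: [0.4, -0.3, 0.8]
width: 0.0855
grasp_force: 0.0
```

View pics/t3.png

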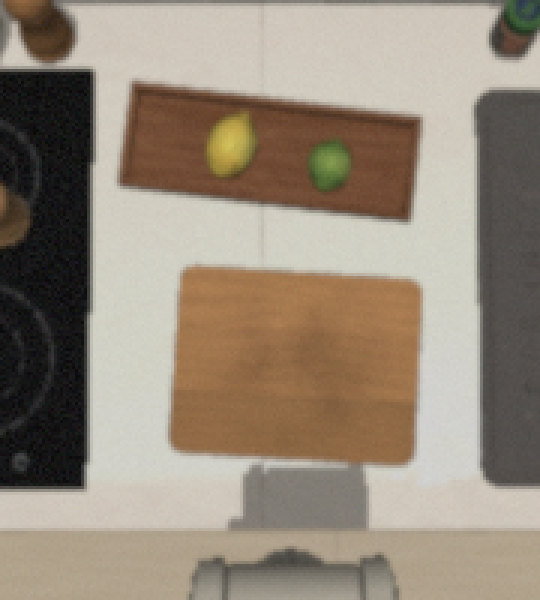

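The board lies flat (crop corners about (182,267), (421,280), (413,465), (170,452)). The tray is beyond it, rotated slightly more and offset to the left. Measuring again.

```bash
cat >> h.py <<'E'
def state():
    c=manip.camera("top");h=cv2.cvtColor(c["frame"],cv2.COLOR_BGR2HSV)
    m=cv2.inRange(h,(3,70,30),(22,255,220));m[:,:255]=0;m[:,385:]=0;m[:120]=0;m[272:]=0
    m=cv2.morphologyEx(m,cv2.MORPH_OPEN,np.ones((3,3)))
    return c,m
def showrect(c,k,z):
    P=np.array([ray(c,p,z)[:2]*1000 for p in k[:,0].astype(float)],np.float32)
    (cx,cy),wh,a=cv2.minAreaRect(P);b=cv2.boxPoints(((cx,cy),wh,a))
    y=max((b[i]-b[i-1] for i in range(4)),key=lambda v:abs(v[1]));y=y*np.sign(y[1])
    return (round(cx,1),round(cy,1)),np.round(wh,1),"yaw",round(np.degrees(np.arctan2(-y[0],y[1])),2),b.round().tolist()
E
python3 - <<'E'
from h import *
c,m=state()
for k in cv2.findContours(m,0,1)[0]:
    if cv2.contourArea(k)>1500:
        z=.019 if k[:,0,1].mean()<180 else .022
        print(showrect(c,k,z))
plan((.38,-.01,.025),-3.7)
E
```

```text
((553.8, -3.6), array([256.6, 196.2]), 'yaw', np.float32(-3.56), [[448.0, -126.0], [644.0, -138.0], [660.0, 118.0], [464.0, 131.0]])
((785.5, 24.4), array([314.5, 113.5]), 'yaw', np.float32(-6.99), [[710.0, -125.0], [823.0, -139.0], [861.0, 174.0], [748.0, 187.0]])
clock 3.6 tcp [0.3451 0.0072 0.1899] toolx [ 0.998 -0.065 -0.002] tooly [-0.065 -0.998  0.   ] z [-0.002  0.    -1.   ] F [-0.  -0.4 -0.8] j6 1.65
travel mm [ 36.3  14.9 164.8] yaw -0.02
```

```bash
python3 - <<'E'
from h import *
c=manip.camera("scene");E=np.array(c["extrinsics"])
d=E[:3,:3]@np.linalg.inv(c["K"])@np.array([395,222.5,1]);o=E[:3,3]
for x in(.39,.40,.41):print(o+d*(x-o[0])/d[0])
E
python3 -m creep '{"travel":[[0.020,0.014,0],[0.040,0.028,0],[0.060,0.042,0],[0.080,0.056,0],[0.100,0.070,0],[0.120,0.084,0],[0.140,0.098,0],[0.160,0.112,0],[0.180,0.126,0],[0.200,0.140,0],[0.211,0.151,0],[0.211,0.151,0]],"yaw":[-8,-16,-24,-32,-40,-48,-56,-64,-72,-80,-88,-90]}'
python3 - <<'E'
from h import *
plan((.546,-.158,.027),86.4)
E
```

```text
[0.39       0.07584507 0.20726992]
[0.4        0.03979819 0.18024899]
[0.41       0.0037513  0.15322807]
clock: 4.85
ee_pos: [0.5515, -0.1592, 0.19]
orientation: [2.287, 2.152, 0.001]
force: [-0.1, 0.7, -0.1]
width: 0.085
grasp_force: 0.0
clock 4.85 tcp [ 0.5515 -0.1592  0.19  ] toolx [ 0.061  0.998 -0.001] tooly [ 0.998 -0.061  0.002] z [ 0.002 -0.001 -1.   ] F [-0.1  0.7 -0.1] j6 -0.22
travel mm [  1.   -5.9 163. ] yaw 0.11
```

```bash
python3 -m creep '{"travel":[[0.001,-0.006,0.04],[0.001,-0.006,0.08],[0.001,-0.006,0.12],[0.001,-0.006,0.150],[0.001,-0.006,0.163],[0.001,-0.006,0.163]],"yaw":[0,0,0,0,0,0]}'
python3 -m creep '{"travel":[[0,0,0.003],[0,0,0.006],[0,0,0.006]],"yaw":[0,0,0]}'
python3 -m creep '{"travel":[[0,0,0.003],[0,0,0.006],[0,0,0.006]],"yaw":[0,0,0]}'
python3 - <<'E'
from h import *
c=manip.camera("scene");cv2.imwrite("pics/s4.png",c["frame"][130:290,270:460].repeat(3,0).repeat(3,1))
E
```

```text
clock: 5.45
ee_pos: [0.5424, -0.1559, 0.0255]
orientation: [-2.291, -2.146, 0.002]
force: [-1.0, 0.5, 0.5]
width: 0.0852
grasp_force: 0.0
clock: 5.75
ee_pos: [0.5435, -0.1561, 0.0222]
orientation: [2.291, 2.147, 0.001]
force: [0.0, 0.4, -0.5]
width: 0.0852
grasp_force: 0.0
clock: 6.05
ee_pos: [0.5426, -0.1558, 0.0151]
orientation: [-2.292, -2.148, 0.0]
force: [-0.0, -0.2, 0.4]
width: 0.0852
grasp_force: 0.0
```

View pics/s4.png

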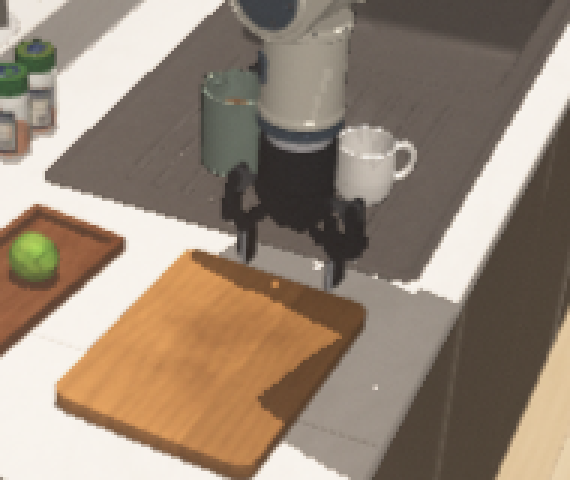

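No contact down to TCP z = 0.015, so the open tips hang about 9 mm above the worktop. The crop shows both fingers beside the board's right end (crop (245,255) and (330,285)), with both mugs clear. Next is a sideways push of about 45 mm to line the board up with the tray.

```bash
python3 -m creep '{"travel":[[0.006,0,0],[0.012,0,0],[0.018,0,0],[0.024,0,0],[0.030,0,0],[0.036,0,0],[0.042,0,0],[0.048,0,0],[0.053,0,0],[0.057,0,0],[0.057,0,0]],"yaw":[0,0,0,0,0,0,0,0,0,0,0]}'
python3 - <<'E'
from h import *
c,m=state()
cv2.imwrite("pics/t5.png",np.hstack([c["frame"][100:300,220:400].repeat(2,0).repeat(2,1),cv2.cvtColor(m,8)[100:300,220:400].repeat(2,0).repeat(2,1)]))
for k in cv2.findContours(m,0,1)[0]:
    if cv2.contourArea(k)>1500: print(showrect(c,k,.02))
E
```

```text
clock: 7.2
ee_pos: [0.5465, -0.0983, 0.0153]
orientation: [-2.292, -2.148, -0.0]
force: [-0.8, 0.5, 0.6]
width: 0.0858
grasp_force: 0.0
((558.1, 54.7), array([231.3, 196.8]), 'yaw', np.float32(-3.79), [[452.0, -54.0], [649.0, -67.0], [664.0, 164.0], [468.0, 177.0]])
((785.3, 24.4), array([314.3, 113.5]), 'yaw', np.float32(-6.97), [[710.0, -125.0], [823.0, -139.0], [861.0, 173.0], [748.0, 187.0]])
```

View pics/t5.png

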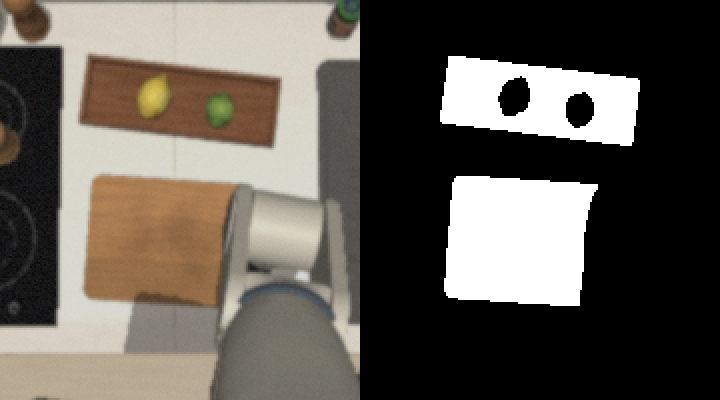

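The sideways push worked. The board's left edge shifted 46 mm with yaw held at −3.8°, and the arm hides the right end (crop ~(235,250)), so the centre is about (558, 42) mm. Next I'll back off, lift, go round to the near edge and turn back.

```bash
python3 -m creep '{"travel":[[-0.02,0,0],[-0.02,0,-0.045],[-0.02,0,-0.09],[0.004,-0.02,-0.10],[0.028,-0.04,-0.10],[0.052,-0.06,-0.10],[0.076,-0.08,-0.10],[0.100,-0.10,-0.10],[0.120,-0.12,-0.10],[0.140,-0.135,-0.10],[0.140,-0.135,-0.10],[0.140,-0.135,-0.10]],"yaw":[0,0,8,16,24,32,40,48,56,64,72,80]}'
python3 - <<'E'
from h import *
plan((.42,.05,.015),-3.7)
E
```

```text
clock: 8.45
ee_pos: [0.4203, 0.0502, 0.1154]
orientation: [-3.137, -0.165, 0.0]
force: [0.3, -0.1, 0.3]
width: 0.0854
grasp_force: 0.0
clock 8.45 tcp [0.4203 0.0502 0.1154] toolx [ 0.994  0.105 -0.   ] tooly [ 0.105 -0.994 -0.   ] z [-0.  0. -1.] F [ 0.3 -0.1  0.3] j6 1.58
travel mm [ -0.3   0.2 100.4] yaw 9.72
```

```bash
python3 -m creep '{"travel":[[-0.003,0,0],[-0.003,0,0.01],[-0.003,0,0.04],[-0.003,0,0.08],[-0.003,0,0.10],[-0.003,0,0.10]],"yaw":[5,9.7,9.7,9.7,9.7,9.7]}'
python3 - <<'E'
from h import *
c,m=state()
for k in cv2.findContours(m,0,1)[0]:
    if cv2.contourArea(k)>1500: print(showrect(c,k,.02))
plan((.5,.05,.015),-7)
E
```

```text
clock: 9.05
ee_pos: [0.4159, 0.049, 0.0132]
orientation: [3.14, -0.094, -0.008]
force: [0.0, 0.2, 1.4]
width: 0.0854
grasp_force: 0.0
((557.3, 41.9), array([257. , 196.5]), 'yaw', np.float32(-3.69), [[451.0, -80.0], [647.0, -93.0], [664.0, 164.0], [468.0, 177.0]])
((785.2, 24.4), array([314.3, 113.5]), 'yaw', np.float32(-6.99), [[710.0, -125.0], [822.0, -139.0], [861.0, 173.0], [748.0, 187.0]])
clock 9.1 tcp [0.4168 0.049  0.0145] toolx [ 0.998 -0.06  -0.003] tooly [-0.06  -0.998  0.   ] z [-0.003 -0.    -1.   ] F [-0.5  0.1  0.7] j6 1.74
travel mm [83.  -6.  -0.7] yaw 3.56
```

```bash
python3 -m creep '{"travel":[[0.012,0,0],[0.022,0,0],[0.030,0,0],[0.038,0,0],[0.046,0,0],[0.054,0,0],[0.062,0,0],[0.070,0,0],[0.077,0,0],[0.083,0,0],[0.086,0,0],[0.086,0,0]],"yaw":[0,0,0,0.5,1,1.5,2,2.5,3,3.4,3.4,3.4]}'
python3 - <<'E'
from h import *
c,m=state()
for k in cv2.findContours(m,0,1)[0]:
    if cv2.contourArea(k)>1500: print(showrect(c,k,.02))
plan((.52,.05,.015),-7)
E
```

```text
clock: 10.3
ee_pos: [0.5044, 0.0439, 0.0156]
orientation: [-3.136, 0.187, -0.001]
force: [-1.3, -0.9, 0.8]
width: 0.0856
grasp_force: 0.8
((615.0, 32.1), array([257.2, 196.6]), 'yaw', np.float32(-6.91), [[502.0, -84.0], [697.0, -107.0], [728.0, 148.0], [533.0, 172.0]])
((785.3, 24.6), array([314.7, 113.5]), 'yaw', np.float32(-6.97), [[710.0, -125.0], [823.0, -139.0], [861.0, 174.0], [748.0, 188.0]])
clock 10.35 tcp [0.5044 0.0439 0.0156] toolx [ 0.993 -0.119  0.001] tooly [-0.119 -0.993 -0.   ] z [ 0.001  0.    -1.   ] F [-0.5  0.2  0.4] j6 1.77
travel mm [14.8 -7.9  0.6] yaw 0.17
```

```bash
python3 -m creep '{"travel":[[0.003,0,0],[0.006,0,0],[0.009,0,0],[0.0105,0,0],[0.0105,0,0]],"yaw":[0,0,0,0,0]}' | grep -E "pos|force"
for i in 1; do python3 -m creep '{"travel":[[0.0007,0,0],[0.0015,0,0],[0.0015,0,0]],"yaw":[0,0,0]}'| grep -E "pos|force"; done
python3 - <<'E'
from h import *
c,m=state()
h=cv2.cvtColor(c["frame"],cv2.COLOR_BGR2HSV)
cv2.imwrite("pics/t6.png",cv2.resize(c["frame"][120:260,240:380],None,fx=4,fy=4,interpolation=2))
E
```

```text
ee_pos: [0.5139, 0.0427, 0.0152]
force: [-4.0, 0.2, 1.8]
grasp_force: 2.0
ee_pos: [0.5152, 0.0425, 0.0152]
force: [-5.5, 0.4, 3.0]
grasp_force: 2.6
```

View pics/t6.png

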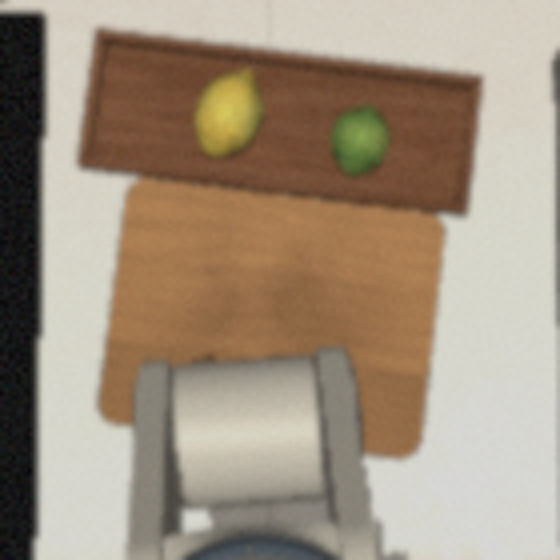

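The board is now up to, or within about 1 mm of, the tray's near side along its whole length (crop (130,182) to (440,215)). The 5.5 N force is still a sliding force, so I'll push on until it rises.

```bash
python3 -m creep '{"travel":[[0.0007,0,0],[0.0015,0,0],[0.0015,0,0]],"yaw":[0,0,0]}'| grep -E "pos|force"
python3 -m creep '{"travel":[[0.0005,0,0],[0.001,0,0],[0.001,0,0]],"yaw":[0,0,0]}'| grep -E "pos|force"
```

```text
ee_pos: [0.5169, 0.0424, 0.0152]
force: [-4.7, 0.7, 2.0]
grasp_force: 2.4
ee_pos: [0.518, 0.0423, 0.0152]
force: [-3.8, 0.8, 1.8]
grasp_force: 2.4
```

```bash
for i in 1; do python3 -m creep '{"travel":[[0.0005,0,0],[0.001,0,0],[0.001,0,0]],"yaw":[0,0,0]}'| grep -E "pos|force"; done
python3 -m creep '{"travel":[[0.0005,0,0],[0.001,0,0],[0.001,0,0]],"yaw":[0,0,0]}'| grep -E "pos|force"
python3 -m creep '{"travel":[[0.0005,0,0],[0.001,0,0],[0.001,0,0]],"yaw":[0,0,0]}'| grep -E "clock|pos|force"
```

```text
ee_pos: [0.5183, 0.0422, 0.0152]
force: [-7.6, 1.4, 5.4]
grasp_force: 3.6
ee_pos: [0.5183, 0.0422, 0.0151]
force: [-8.9, 2.4, 8.0]
grasp_force: 5.1
clock: 12.7
ee_pos: [0.5183, 0.0421, 0.015]
force: [-13.0, 4.2, 8.6]
grasp_force: 6.5
```

The tool has stopped advancing and the force is rising, so the board is against the tray. One more slight press to seat it, then retreat and check.

```bash
python3 -m creep '{"travel":[[0.001,0,0],[0.0015,0,0],[0.0015,0,0],[-0.004,0,0],[-0.015,0,0],[-0.035,0,0],[-0.055,0,0],[-0.075,0,-0.03],[-0.09,0,-0.07],[-0.10,0,-0.11],[-0.11,0,-0.15],[-0.11,0,-0.15]],"yaw":[0,0,0,0,0,0,0,0,0,0,0,0]}'
python3 - <<'E'
from h import *
c,m=state()
h=cv2.cvtColor(c["frame"],cv2.COLOR_BGR2HSV)
cv2.imwrite("pics/t7.png",cv2.resize(c["frame"][110:290,240:390],None,fx=3,fy=3,interpolation=2))
s=manip.camera("scene")
cv2.imwrite("pics/s7.png",cv2.resize(s["frame"][150:340,180:420],None,fx=3,fy=3,interpolation=2))
# board corners/edge: split tray & board by hue/brightness in top view
v=cv2.GaussianBlur(c["frame"],(3,3),0)[:,:,2]
for x in range(275,350,12):
    print(x,v[158:176,x].tolist())
E
```

```text
clock: 13.9
ee_pos: [0.414, 0.0555, 0.1699]
orientation: [-3.134, 0.187, -0.015]
force: [1.0, 0.5, -0.6]
width: 0.0854
grasp_force: 0.0
275 [113, 113, 114, 115, 120, 134, 153, 163, 164, 165, 168, 170, 171, 171, 168, 164, 162, 162]
287 [112, 114, 115, 114, 112, 114, 125, 143, 158, 163, 163, 163, 167, 169, 169, 167, 165, 164]
299 [97, 105, 113, 117, 117, 114, 112, 117, 133, 153, 164, 166, 164, 164, 165, 166, 164, 163]
311 [115, 115, 115, 116, 119, 120, 119, 117, 120, 131, 146, 159, 165, 168, 170, 171, 170, 168]
323 [84, 89, 96, 102, 107, 113, 116, 116, 114, 113, 119, 136, 155, 164, 164, 162, 163, 164]
335 [96, 95, 96, 102, 109, 113, 116, 118, 118, 114, 110, 115, 131, 151, 164, 167, 166, 167]
347 [113, 114, 113, 114, 115, 116, 115, 113, 112, 114, 115, 112, 111, 117, 134, 154, 164, 164]
```

View pics/t7.png

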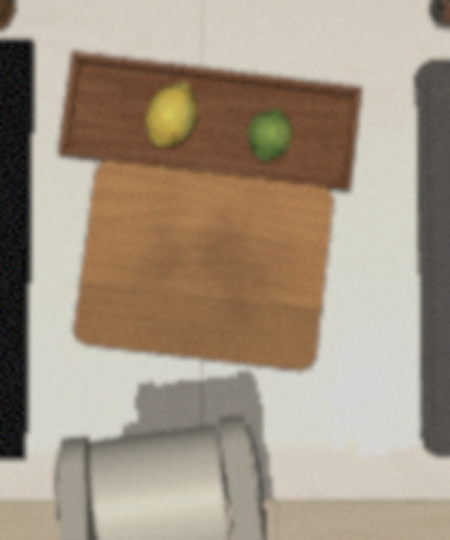

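View pics/s7.png

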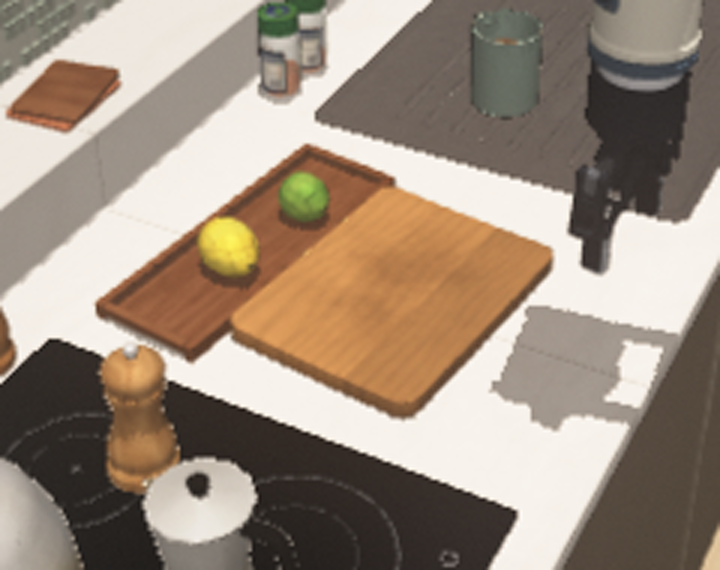

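Both views show the board flat and flush along the tray's side, with no bright gap from top crop (100,162) to (330,188). The profile across the joint is the same at all the columns sampled, the fruit, mill, pot and tea mug are still in place, and the gripper is clear. Handing in.

```bash
python3 -c "
from workcell import manip
print(manip.finish_job())"
```

```text
the job is handed in; nothing more can be done
None
```

The board was pushed over away from the robot and now lies flat with its far long edge flush against the tray's near side; I handed the job in after about 14 s with the gripper clear, and saw nothing else in the scene moved.

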